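# Find the loose socket outlet and hold its lid open

### The job

One of the three outlets in the socket box on the meeting table has come loose and drops several millimetres into the box when it is tapped; tap the shut lids lightly to find out which one it is. Then lift the lid of that outlet open by at least 55 degrees and finish while still holding it open there, so that a colleague across the table can get at the screws. Do not open the lids of the sound outlets, and leave the bottle, the mug and the stapler where they stand.

Things in the scene. Friction and masses are not known exactly. Their poses are not given: they have to be found in the camera images.
- socket_box: Socket box screwed to the table: grey and aluminium, 84 x 270 x 58 mm (x, y, z), three look-alike white outlets (68 x 68 mm, standing 8 mm proud) in a row, centres at box x 4, y +80 (left), 0, -80 mm (right), each under its own dark lid hinged on the outlet's -x edge. Origin: centre of the underside. +y along the row to the left outlet, +x (away from the robot) where the lids' tongues stick out.
- outlet_left (a joint): How far the left outlet, with lid and hinge, has sunk straight into the box, m (0 at the start). A sound outlet yields under 1.5 mm when tapped. The one whose bracket is broken (nothing shows it) is held only by friction: a press of about 5 N on its shut lid sinks it 7 mm to a hard stop, where it stays; dragging it up again takes some 7 N.
- lid_left (a joint): Opening of the left lid, rad: 0 shut (flat), up to 1.7; the tongue goes up and over towards the robot's side (box -x). A weak spring shuts it when let go (0.7 N at the tongue when shut, 1 N at 1 rad). Hinge axis along box y at box x -29, z 69 mm, less what the outlet has sunk. Lid plate 66 x 66 x 5 mm.
- tongue_left (a point): Grip point in the left lid's thumb tongue, 82 mm from the hinge (box x 53, y 80, z 70.5 mm if shut and not sunk). Tongue: box x 37 to 63 mm, 22 mm wide along y, 8 mm thick (z 66.5 to 74.5); air on both sides, and below it past the housing's face at box x 42. Pinched by its sides the lid pivots in the fingers. Axes, turning with the lid: x hinge to tongue, y along the hinge, z out of the lid's top.
- lid_top_left (a point): Middle of the top face of the left lid's plate, a good place to tap (box x 4, y 80, z 71.5 mm if shut and not sunk). Axes as the tongue's.
- outlet_middle (a joint): How far the middle outlet, with lid and hinge, has sunk straight into the box, m (0 at the start). A sound outlet yields under 1.5 mm when tapped. The one whose bracket is broken (nothing shows it) is held only by friction: a press of about 5 N on its shut lid sinks it 7 mm to a hard stop, where it stays; dragging it up again takes some 7 N.
- lid_middle (a joint): Opening of the middle lid, rad: 0 shut (flat), up to 1.7; the tongue goes up and over towards the robot's side (box -x). A weak spring shuts it when let go (0.7 N at the tongue when shut, 1 N at 1 rad). Hinge axis along box y at box x -29, z 69 mm, less what the outlet has sunk. Lid plate 66 x 66 x 5 mm.
- tongue_middle (a point): Grip point in the middle lid's thumb tongue, 82 mm from the hinge (box x 53, y 0, z 70.5 mm if shut and not sunk). Tongue: box x 37 to 63 mm, 22 mm wide along y, 8 mm thick (z 66.5 to 74.5); air on both sides, and below it past the housing's face at box x 42. Pinched by its sides the lid pivots in the fingers. Axes, turning with the lid: x hinge to tongue, y along the hinge, z out of the lid's top.
- lid_top_middle (a point): Middle of the top face of the middle lid's plate, a good place to tap (box x 4, y 0, z 71.5 mm if shut and not sunk). Axes as the tongue's.
- outlet_right (a joint): How far the right outlet, with lid and hinge, has sunk straight into the box, m (0 at the start). A sound outlet yields under 1.5 mm when tapped. The one whose bracket is broken (nothing shows it) is held only by friction: a press of about 5 N on its shut lid sinks it 7 mm to a hard stop, where it stays; dragging it up again takes some 7 N.
- lid_right (a joint): Opening of the right lid, rad: 0 shut (flat), up to 1.7; the tongue goes up and over towards the robot's side (box -x). A weak spring shuts it when let go (0.7 N at the tongue when shut, 1 N at 1 rad). Hinge axis along box y at box x -29, z 69 mm, less what the outlet has sunk. Lid plate 66 x 66 x 5 mm.
- tongue_right (a point): Grip point in the right lid's thumb tongue, 82 mm from the hinge (box x 53, y -80, z 70.5 mm if shut and not sunk). Tongue: box x 37 to 63 mm, 22 mm wide along y, 8 mm thick (z 66.5 to 74.5); air on both sides, and below it past the housing's face at box x 42. Pinched by its sides the lid pivots in the fingers. Axes, turning with the lid: x hinge to tongue, y along the hinge, z out of the lid's top.
- lid_top_right (a point): Middle of the top face of the right lid's plate, a good place to tap (box x 4, y -80, z 71.5 mm if shut and not sunk). Axes as the tongue's.
- wine_bottle: Bystander: dark green sparkling-wine bottle with gold foil, 89 mm across, 306 mm tall, standing. Origin: centre of its underside.
- mug: Bystander: white mug, 82 mm across, 95 mm tall, handle on its +y side. Origin: centre of its underside.
- stapler: Bystander: red and black stapler 150 x 36 x 60 mm, long side along its x. Origin: centre of its underside.

How it is judged:
By the outcome, as a careful person would: the job done as asked, in the order asked, and still so for the second after the job is handed in, while the arm keeps its last pose, push and grip.
It also fails if it takes over 54 s, if anything falls off the work surface, if the arm or the gripper's body presses on something with over 40 N, if the wrist force passes 120 N, or if a joint passes its speed limit or range.

### The arm

A 6-joint arm with a two-finger parallel gripper is mounted at the origin on the work surface. World frame = base frame: x ahead of the robot, y to its left, z up, the work surface at z = 0. Lengths are in mm, angles in degrees, forces in N, time in s.
With the tool pointing down it reaches from about 300 to 850 mm from the base axis. Payload 4.2 kg.
Tool frame: the origin (TCP) lies at the very end of the fingers, on their centre line; the grasp point (between the pads) lies 19 mm behind it; z points along the fingers, y is the line along which they close (so a half turn about z gives the same grasp; the last joint's range is limited). The gripper opens to 91 mm and grips with 3 to 60 N. Pads are 32 mm wide; open, the fingers measure 118 mm over their backs; the gripper's body (76 mm by 178 mm) begins 60 mm behind the grasp point.
Start: joints at [-65.604, 18.312, 89.639, -0, 72.044, -1.146], TCP at [247.935, -518.821, 174.776] pointing down, gripper open.
Joint ranges: [-177.97, 177.97], [-48.28, 115.42], [12.27, 149.76], [-77.06, 257.06], [2.81, 150.46], [-146.56, 146.56]. Speed limits (degrees/s): [147.25, 147.25, 180, 180, 180, 180].

### API

Orientations are given as [roll, pitch, yaw] about the fixed x, y, z axes, in that order (R = Rz(yaw) Ry(pitch) Rx(roll)).
In Python, from workcell import * gives the robot as it stands.
- The arm moves only by the tool move_arm, never from a script. Its argument "motion" is a list of rows, each a list of 3 entries, a list of its own where there are three numbers: the finger opening in mm, from 0 to 91.2, then the shift along the world's x, y, z in units of 25 mm (1.0 is 25 mm), then the turn, a rotation vector about the world's x, y, z in units of 4 degrees (1.0 is 4 degrees). In form: [[grip, [x, y, z], [ax, ay, az]], ...]. A call has 1 to 20 rows; each row shifts and turns the commanded pose from where the row before left it; what a row does not reach is not made up. A row lasts 1/12 s, in which the tool goes at most 41.7 mm and 7.16 degrees, less where a joint would pass 70% of its speed; a pose out of reach is approached as far as the arm can. A call with a number of a shift or a turn outside -1 to 1 is refused whole. A call with a gripper value outside its range is refused whole. The fingers move at their own pace and stop on an object; "grip_force" is the grip in N (left out, the last holds). Time passes only in rows, so rows that do not move let the fingers close. It gives the time, the measured TCP pose, the force, the opening and the grip force at its end, in the units of the state.
- state(): the state, without advancing time (a new reading comes with each control period).
- grab_frame(name): name is "scene" or "side" or "wrist"; returns the picture (384x512x3 uint8, blue, green, red); there is no depth.
- camera_info(name): a dict with "fx", "fy", "cx", "cy" (pixels), "rvec" (rotation vector, rad) and "tvec" (3), from world to camera coordinates, as OpenCV has them. Camera axes: x right, y down, z forward; pixel columns grow to the right and rows downward; lengths in mm; the calibration is good to about 2 mm. A picture is of the moment at which its call begins: read the wrist's pose just before it. camera_info takes no time and is no camera call; for the wrist camera it gives the pose at the moment of the call.
- job_done(): hands the job in; it is judged then, once.
The state is a dict: "time_s": time; "qpos": joint angles; "qvel": joint speeds; "effort": joint torques, N m; "ee_pos": TCP position; "ee_rot": TCP orientation; "force": force on the tool from outside, world axes, zero at the start; "torque": the same for the moment, N m; "gripper_width": finger opening in mm; "gripper_force": force on a finger pad.
Only numpy, scipy, OpenCV 4.12 (cv2) and the standard library are available. Lean on these libraries where they do the work, as an engineer would, in place of code of your own. Each camera call takes 0.05 s, during which the arm holds its last target. There are 200 camera calls.

## Working session

There is one attempt and no reset: what is moved stays moved. The work goes in short steps, Python scripts to look and compute and a tool call to move; the robot and the scene stay as the last step left them, time stands still between calls to the robot, and variables do not carry over. Pictures are saved under pics/ and viewed, at most 10 in all, crops included, and the job is handed in when it is done.

Besides the shell and the picture viewer there is one more tool, called after ">>>" as a command line: name --argument value ..., lists and objects as JSON in quotes. move_arm: Moves the arm, as the interface text tells. Shifts and turns lie within -1 to 1; 1 stands for 25 mm of shift or 4 degrees of turn. Its arguments: {"type":"object","properties":{"motion":{"type":"array","items":{"type":"array"}},"grip_force":{"type":"number"}},"required":["motion"]}

```bash
mkdir -p pics; ls
python3 - <<'E'
from workcell import *
import cv2
for n in ("scene","side"):
    cv2.imwrite(f"pics/{n}0.png",grab_frame(n)); print(n,camera_info(n))
print(state())
E
```

```text
pics
scene {'fx': 373.6592044318008, 'fy': 373.6592044318008, 'cx': 254.8199478741914, 'cy': 197.79799644800468, 'rvec': array([ 0.70486705,  2.74014069, -0.89953838]), 'tvec': array([ 478.28170554, -191.86169763, 1258.72425699])}
side {'fx': 408.5138514839737, 'fy': 408.5138514839737, 'cx': 249.0452656602583, 'cy': 189.34586611414733, 'rvec': array([ 0.77534418, -2.50791217,  1.2178714 ]), 'tvec': array([472.30089383, 227.23634897, 696.57486775])}
{'time_s': 0.1, 'qpos': array([-6.56040660e+01,  1.83464095e+01,  8.96989900e+01, -1.32476507e-03,
        7.20446373e+01, -1.14446038e+00]), 'qvel': array([-0.02815386, -0.01381585, -0.17529255,  0.02077982, -0.0378004 ,
        0.11227282]), 'effort': array([ 4.86750978e-04, -4.13334024e+01, -2.32510096e+01,  7.28785736e-02,
        4.21461754e-02, -5.59834052e-05]), 'ee_pos': array([ 247.70288155, -518.33860019,  174.02302242]), 'ee_rot': array([-1.79909956e+02, -5.38978162e-04,  2.55408034e+01]), 'force': array([-0.43008598, -0.07640292,  0.36069328]), 'torque': array([-0.00121328,  0.05596142,  0.03136168]), 'gripper_force': 0.0, 'gripper_width': 91.19988869466555}
```

View pics/scene0.png

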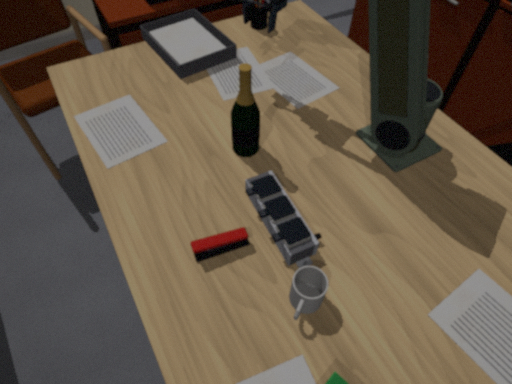

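View pics/side0.png

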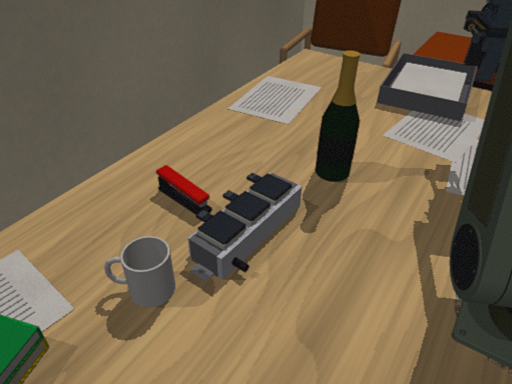

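The scene view shows three dark lids at about (265,188), (280,209), (294,232), with the bottle at (245,140), the mug at (308,290) and the stapler at (220,243). In the side view the lids are at about (222,230), (248,207), (272,187).

```bash
cat > h.py <<'E'
from workcell import *
import cv2, numpy as np
def ray(n,px,z,ci=None):
    c=ci or camera_info(n); R,_=cv2.Rodrigues(c['rvec']); t=c['tvec']
    d=R.T@np.array([(px[0]-c['cx'])/c['fx'],(px[1]-c['cy'])/c['fy'],1]); o=-R.T@t
    return o+d*(z-o[2])/d[2]
def proj(n,P,ci=None):
    c=ci or camera_info(n); K=np.array([[c['fx'],0,c['cx']],[0,c['fy'],c['cy']],[0,0,1]])
    return cv2.projectPoints(np.array(P,float).reshape(-1,3),c['rvec'],c['tvec'],K,None)[0].reshape(-1,2)
E
python3 - <<'E'
from h import *
np.set_printoptions(precision=1,suppress=True)
for n,roi in (("scene",(235,165,330,265)),("side",(185,165,310,275))):
    im=cv2.imread(f"pics/{n}0.png"); x0,y0,x1,y1=roi
    m=(im.max(2)<48).astype(np.uint8); k=np.zeros_like(m); k[y0:y1,x0:x1]=m[y0:y1,x0:x1]
    k2=cv2.morphologyEx(k,cv2.MORPH_OPEN,np.ones((3,3)))
    N,L,S,C=cv2.connectedComponentsWithStats(k2)
    for i in range(1,N):
        if S[i,4]>25:
            c=cv2.findContours((L==i).astype(np.uint8),0,1)[0][0]
            r=cv2.minAreaRect(c); 
            print(n,S[i],C[i],ray(n,C[i],71.5),'ctr',ray(n,r[0],71.5))
    x=im[y0:y1,x0:x1]; cv2.imwrite(f"pics/{n}c.png",cv2.resize(np.hstack([x,cv2.cvtColor(k[y0:y1,x0:x1]*255,8)]),None,fx=3,fy=3,interpolation=0))
# bystanders (base)
for nm,p in (("bottle",(246,152)),("mug",(306,308)),("staplerL",(195,258)),("staplerR",(249,241))): print(nm,ray("scene",p,0))
E
```

```text
scene [251 176  29  22 437] [264.8 186.7] [520.4   5.8  71.5] ctr [523.6   5.4  71.5]
scene [265 196  29  24 490] [278.2 207.7] [524.8  84.9  71.5] ctr [527.4  84.5  71.5]
scene [278 218  31  26 552] [292.6 230.7] [529.9 164.2  71.5] ctr [531.7 163.8  71.5]
scene [235 239  14  10  91] [241.1 243.4] [662.9 133.9  71.5] ctr [663.1 133.5  71.5]
scene [291 248  22  15 154] [301.5 254.7] [547.7 232.7  71.5] ctr [548.  232.5  71.5]
side [251 175  40  25 632] [270.  186.2] [512.5   7.1  71.5] ctr [513.2   6.4  71.5]
side [227 192  43  29 756] [247.2 205.3] [517.2  86.3  71.5] ctr [517.1  86.6  71.5]
side [185 198  26  16 206] [195.2 206.5] [600.6 148.6  71.5] ctr [597.3 149.5  71.5]
side [199 212  46  32 912] [221.1 226.8] [522.6 165.8  71.5] ctr [523.3 165.5  71.5]
side [232 258  16  13 130] [239.4 264. ] [441.1 221.5  71.5] ctr [440.6 221.5  71.5]
bottle [ 471.6 -195.4    0. ]
mug [590.1 332.    0. ]
staplerL [772.  78.   0.]
staplerR [622.3 101.1   0. ]
```

```bash
python3 -c "
import cv2,numpy as np
a=cv2.imread('pics/scenec.png');b=cv2.imread('pics/sidec.png');w=max(a.shape[1],b.shape[1])
p=lambda i:cv2.copyMakeBorder(i,0,0,0,w-i.shape[1],0)
o=np.vstack([p(a),p(b)]);s=min(800/o.shape[1],600/o.shape[0],1)
cv2.imwrite('pics/both.png',cv2.resize(o,None,fx=s,fy=s))"
```

```text
(no output)
```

View pics/both.png

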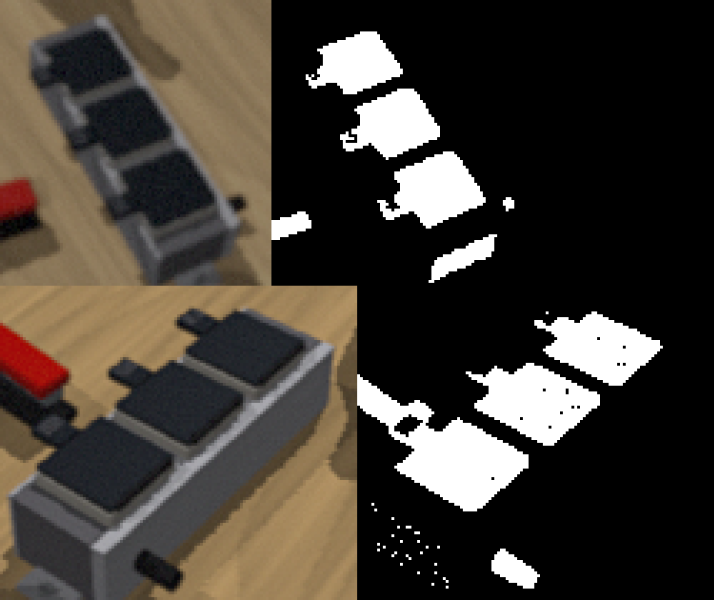

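The crops show the lids cleanly segmented, with the tongues pointing towards world +x. The lid centres are near (523,165), (518,86) and (514,6), spaced about 79 mm apart, which fits the 80 mm given. Box yaw is about -3.6°. Next I lift above bottle height and cross over.

>>> move_arm --motion '[[0,[0,0,1],[0,0,0]],[0,[0,0,1],[0,0,0]],[0,[0,0,1],[0,0,0]],[0,[0,0,1],[0,0,0]],[0,[0,0,1],[0,0,0]],[0,[0,0,1],[0,0,0]],[0,[0,0,1],[0,0,0]],[0,[0,0,0.5],[0,0,0]],[0,[0.4,1,0],[0,0,-0.6]],[0,[0.4,1,0],[0,0,-0.6]],[0,[0.4,1,0],[0,0,-0.6]],[0,[0.4,1,0],[0,0,-0.6]],[0,[0.4,1,0],[0,0,-0.6]],[0,[0.4,1,0],[0,0,-0.6]],[0,[0.4,1,0],[0,0,-0.6]],[0,[0.4,1,0],[0,0,-0.6]],[0,[0.4,1,0],[0,0,-0.6]],[0,[0.4,1,0],[0,0,-0.6]],[0,[0.4,1,0],[0,0,-0.6]],[0,[0.4,1,0],[0,0,-0.6]]]'

```text
time_s: 1.77
ee_pos: [368.0, -217.4, 361.9]
ee_rot: [-180.0, 0.0, -3.4]
force: [0.6, -0.1, 0.0]
gripper_width: 0.2
gripper_force: 0.0
```

>>> move_arm --motion '[[0,[0.4,1,0],[0,0,0]],[0,[0.4,1,0],[0,0,0]],[0,[0.4,1,0],[0,0,0]],[0,[0.4,1,0],[0,0,0]],[0,[0.4,1,0],[0,0,0]],[0,[0.4,1,0],[0,0,0]],[0,[0.4,1,0],[0,0,0]],[0,[0.4,1,0],[0,0,0]],[0,[0.4,1,0],[0,0,0]],[0,[0.4,1,0],[0,0,0]],[0,[0.4,1,0],[0,0,0]],[0,[0,0.8,0],[0,0,0]],[0,[0,0,0],[0,0,0]],[0,[0,0,0],[0,0,0]]]'

```text
time_s: 2.93
ee_pos: [477.7, 76.6, 361.7]
ee_rot: [179.9, 0.1, -3.1]
force: [0.5, -1.4, -0.3]
gripper_width: 0.8
gripper_force: 0.0
```

Run:
```python
from h import *
s=state();print(s['time_s'],s['ee_pos'],s['ee_rot'],s['force'],s['gripper_width'])
c=camera_info("wrist");im=grab_frame("wrist");cv2.imwrite("pics/w1.png",im)
import pickle;pickle.dump(c,open("w1.pkl","wb"))
R,_=cv2.Rodrigues(c['rvec']);print(-R.T@c['tvec'],R[2])
```

```text
2.9333 [477.73103052  76.60822478 361.6851028 ] [ 1.79946490e+02  7.59793884e-02 -3.14750305e+00] [ 0.49002101 -1.38461599 -0.31244586] 0.7739604851411512
[551.12061043  73.08646644 570.84174206] [-0.26295666  0.01359617 -0.96471184]
```

View pics/w1.png

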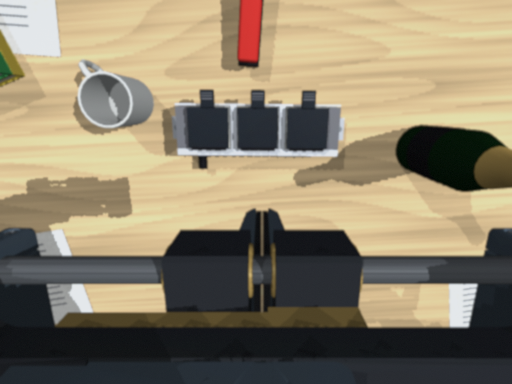

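The wrist view shows the lids at about (208,128), (258,128) and (307,128), with the tongues on the far side at (207,98), (258,98) and (309,98). The stapler end sits just beyond, at (248,62).

Run:
```python
from h import *
import pickle
np.set_printoptions(precision=1,suppress=True)
c=pickle.load(open("w1.pkl","rb")); im=cv2.imread("pics/w1.png")
m=np.zeros(im.shape[:2],np.uint8); m[85:155,180:335]=(im.max(2)<60)[85:155,180:335]
pl=cv2.morphologyEx(m,cv2.MORPH_OPEN,np.ones((19,19)))   # plates only
N,L,S,C=cv2.connectedComponentsWithStats(pl); P=[]
for i in range(1,N):
    q=cv2.minAreaRect(cv2.findContours((L==i).astype(np.uint8),0,1)[0][0])
    print(S[i],[ray("wrist",(S[i,0]+a*S[i,2]-.5,S[i,1]+b*S[i,3]-.5),71.5,c)[:2] for a,b in((.5,0),(.5,1),(0,.5),(1,.5))]); P.append(ray("wrist",C[i],71.5,c)); print(P[-1])
t=cv2.morphologyEx(cv2.subtract(m,pl),cv2.MORPH_OPEN,np.ones((5,5))); t[112:]=0
N,L,S,C=cv2.connectedComponentsWithStats(t)
for i in range(1,N): print("tongue",S[i],ray("wrist",C[i],74.5,c),'far',ray("wrist",(C[i][0],S[i,1]-.5),74.5,c))
print("stapler end",ray("wrist",(248,66),30,c))
```

```text
[ 188  108   39   41 1563] [array([557.6, 158.7]), array([493.2, 165.3]), array([527.6, 193.2]), array([524.2, 130.6])]
[526.  161.7  71.5]
[ 239  109   38   40 1507] [array([551.7,  79.1]), array([488.6,  82.8]), array([522.3, 111.4]), array([519. ,  50.4])]
[520.9  81.1  71.5]
[ 288  109   39   41 1550] [array([547.4,   0.9]), array([482.5,   1.9]), array([517.2,  32.7]), array([513.8, -30. ])]
[515.5   1.7  71.5]
tongue [201 101  12   7  82] [562.7 158.2  74.5] far [568.  157.7  74.5]
tongue [252 101  11   8  83] [557.4  79.8  74.5] far [563.7  79.4  74.5]
tongue [303 102  11   7  77] [552.6  -0.3  74.5] far [557.9  -0.4  74.5]
stapler end [620.3  91.3  30. ]
```

>>> move_arm --motion '[[0,[0.86,0.15,-1],[0,0,-0.15]],[0,[0.86,0.15,-1],[0,0,0]],[0,[0,0,-1],[0,0,0]],[0,[0,0,-1],[0,0,0]],[0,[0,0,-1],[0,0,0]],[0,[0,0,-1],[0,0,0]],[0,[0,0,-1],[0,0,0]],[0,[0,0,-1],[0,0,0]],[0,[0,0,-1],[0,0,0]],[0,[0,0,-1],[0,0,0]],[0,[0,0,-1],[0,0,0]],[0,[0,0,-0.16],[0,0,0]],[0,[0,0,-0.16],[0,0,0]],[0,[0,0,0],[0,0,0]],[0,[0,0,0],[0,0,0]]]'

```text
time_s: 4.23
ee_pos: [522.1, 83.4, 80.7]
ee_rot: [-180.0, -0.2, -3.9]
force: [0.2, -0.3, 0.1]
gripper_width: 0.2
gripper_force: 0.0
```

>>> move_arm --motion '[[0,[0,0,-0.12],[0,0,0]],[0,[0,0,-0.12],[0,0,0]],[0,[0,0,-0.08],[0,0,0]],[0,[0,0,0],[0,0,0]]]'

```text
time_s: 4.57
ee_pos: [520.7, 83.7, 71.2]
ee_rot: [180.0, 0.0, -3.8]
force: [-0.8, -0.7, 0.7]
gripper_width: 0.5
gripper_force: 0.0
```

>>> move_arm --motion '[[0,[0,0,-0.04],[0,0,0]],[0,[0,0,0],[0,0,0]]]'

```text
time_s: 4.73
ee_pos: [520.9, 83.7, 70.2]
ee_rot: [180.0, 0.0, -3.9]
force: [0.0, -0.2, 0.6]
gripper_width: 0.2
gripper_force: 0.0
```

>>> move_arm --motion '[[0,[0,0,-0.04],[0,0,0]],[0,[0,0,0],[0,0,0]]]'

```text
time_s: 4.9
ee_pos: [520.9, 83.7, 69.1]
ee_rot: [180.0, 0.0, -3.9]
force: [-0.5, -0.7, 0.9]
gripper_width: 0.1
gripper_force: 0.0
```

>>> move_arm --motion '[[0,[0,0,-0.04],[0,0,0]],[0,[0,0,0],[0,0,0]]]'

```text
time_s: 5.07
ee_pos: [520.8, 83.6, 68.1]
ee_rot: [180.0, 0.0, -3.9]
force: [-0.1, -0.2, 0.9]
gripper_width: 0.9
gripper_force: 0.0
```

>>> move_arm --motion '[[0,[0,0,-0.04],[0,0,0]],[0,[0,0,0],[0,0,0]]]'

```text
time_s: 5.23
ee_pos: [520.8, 83.7, 67.1]
ee_rot: [180.0, 0.0, -3.9]
force: [-0.4, 0.4, 0.7]
gripper_width: 0.1
gripper_force: 0.0
```

Run:
```python
from h import *
print(state()['force'],state()['torque'])
im=grab_frame("side");cv2.imwrite("pics/s2.png",cv2.resize(im[150:290,180:320],None,fx=4,fy=4,interpolation=2))
```

```text
[-0.44255987  0.35776219  0.65060145] [0.03166663 0.02778813 0.00378988]
```

View pics/s2.png

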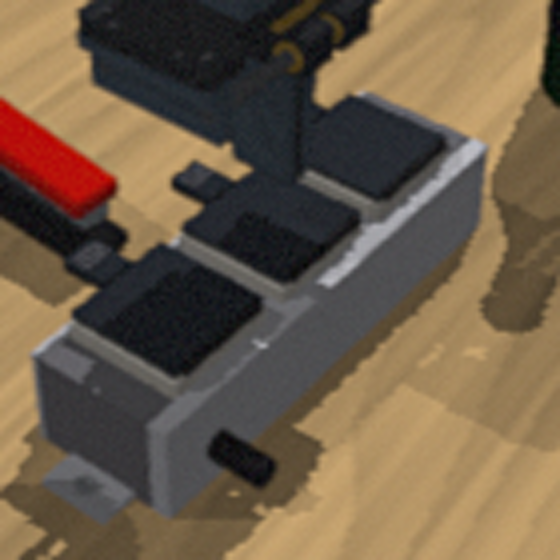

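The crop shows the finger over the middle lid, but dark on dark hides whether it touches. I'll brighten it.

Run:
```python
from h import *
print(proj("side",[[520.8,83.7,67.1],[520.8,83.7,87]]))
im=np.hstack([cv2.resize(cv2.convertScaleAbs(grab_frame(n)[r[1]:r[1]+60,r[0]:r[0]+60],alpha=2.6),None,fx=6.5,fy=6.5,interpolation=2) for n,r in (("side",(218,168)),("scene",(250,172)))])
cv2.imwrite("pics/s3.png",im)
```

```text
[[246.45744868 205.59608403]
 [246.51311525 198.0153074 ]]
```

View pics/s3.png

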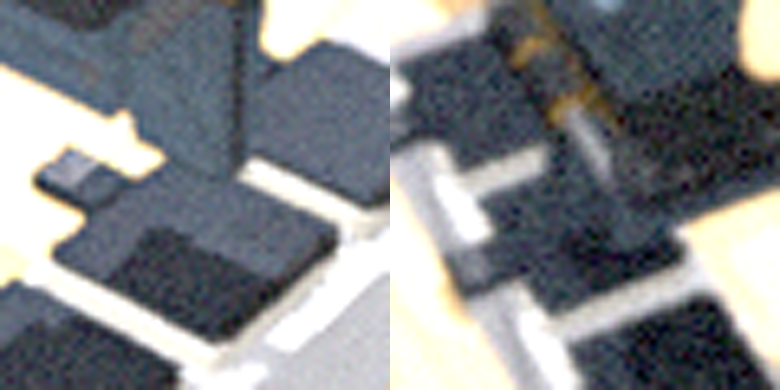

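The side view puts the fingertip edge near (249,194), while the TCP projects to (246,206). I'll check that against the wrist and scene views.

Run:
```python
from h import *
import pickle
np.set_printoptions(precision=1,suppress=True)
c=pickle.load(open("w1.pkl","rb"))
print("wrist tcp",proj("wrist",[[477.7,76.6,361.7],[477.7,76.6,391.7]],c), "now", proj("wrist",[[520.8,83.7,67.1]]))
print("scene",proj("scene",[[520.8,83.7,z] for z in (67,80,95)]),"side",proj("side",[[520.8,83.7,z] for z in (67,80,95)]))
print(ray("side",(249,194),71.5), ray("side",(255,196),71.5),ray("side",(243,192),71.5))
for n in("side","scene"):
    C=camera_info(n);R,_=cv2.Rodrigues(C['rvec']);print(n,-R.T@C['tvec'])
# finger bottom corners for x +-16, outer y 0..14
print(proj("side",[[520.8+a,83.7+b,67] for a in(-16,16) for b in(-14,0,14)]))
w=grab_frame("wrist");cv2.imwrite("pics/w3.png",cv2.resize(cv2.convertScaleAbs(w[90:240,180:340],alpha=2),None,fx=4,fy=4,interpolation=2))
```

```text
wrist tcp [[262.1 213.5]
 [262.2 229.3]] now [[262.  213.6]]
scene [[279.1 207.7]
 [279.4 204.9]
 [279.8 201.6]] side [[246.5 205.6]
 [246.5 200.7]
 [246.5 194.9]]
[534.5  54.4  71.5] [520.6  52.8  71.5] [548.5  56.1  71.5]
side [168.8 603.5 606. ]
scene [870.5 549.9 888.7]
[[256.9 204.9]
 [253.  208.6]
 [249.1 212.4]
 [243.9 199.1]
 [240.  202.7]
 [236.  206.4]]
```

View pics/w3.png

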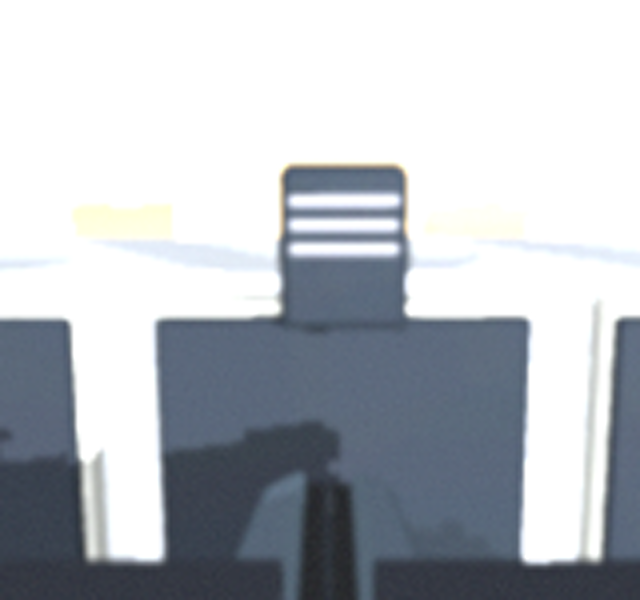

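The wrist view shows the fingertip at crop (328,480), almost meeting its own shadow on the middle lid, about 3 mm left of the lid's centre line. It is on or just above the lid, so I keep going down in small steps.

>>> move_arm --motion '[[0,[0,0,-0.04],[0,0,0]],[0,[0,0,0],[0,0,0]]]'

```text
time_s: 5.6
ee_pos: [520.8, 83.7, 66.1]
ee_rot: [180.0, 0.0, -3.9]
force: [-0.2, 0.1, -0.7]
gripper_width: 0.6
gripper_force: 0.0
```

>>> move_arm --motion '[[0,[0,0,-0.04],[0,0,0]],[0,[0,0,0],[0,0,0]]]'

```text
time_s: 5.77
ee_pos: [520.8, 83.7, 65.1]
ee_rot: [180.0, 0.0, -3.9]
force: [-0.4, 0.3, 1.0]
gripper_width: 0.2
gripper_force: 0.0
```

>>> move_arm --motion '[[0,[0,0,-0.04],[0,0,0]],[0,[0,0,0],[0,0,0]]]'

```text
time_s: 5.93
ee_pos: [520.8, 83.7, 64.1]
ee_rot: [180.0, 0.0, -3.9]
force: [-0.1, -0.5, -0.2]
gripper_width: 0.3
gripper_force: 0.0
```

No contact yet at 64 mm. If the lids were about 7 mm lower than assumed, the scene and side rays would agree, at roughly z≈64 and y≈81. So I continue down.

>>> move_arm --motion '[[0,[0,-0.1,-0.04],[0,0,0]],[0,[0,0,0],[0,0,0]]]'

```text
time_s: 6.1
ee_pos: [520.8, 80.8, 63.1]
ee_rot: [180.0, 0.0, -3.9]
force: [-0.7, -0.0, 1.4]
gripper_width: 0.5
gripper_force: 0.0
```

>>> move_arm --motion '[[0,[0,0,-0.04],[0,0,0]],[0,[0,0,0],[0,0,0]]]'

```text
time_s: 6.27
ee_pos: [520.8, 81.1, 62.1]
ee_rot: [180.0, 0.0, -3.9]
force: [-0.1, 0.2, -0.7]
gripper_width: 0.4
gripper_force: 0.0
```

>>> move_arm --motion '[[0,[0,0,-0.04],[0,0,0]],[0,[0,0,0],[0,0,0]]]'

```text
time_s: 6.43
ee_pos: [520.9, 81.2, 61.1]
ee_rot: [180.0, 0.0, -3.9]
force: [-0.2, 0.0, 0.3]
gripper_width: 0.6
gripper_force: 0.0
```

Run:
```python
from h import *
import pickle
np.set_printoptions(precision=1,suppress=True)
def P(c):
    K=np.array([[c['fx'],0,c['cx']],[0,c['fy'],c['cy']],[0,0,1]]);return K@np.c_[cv2.Rodrigues(c['rvec'])[0],c['tvec']]
def lids(f,roi,k,th):
    im=cv2.imread(f);x0,y0,x1,y1=roi;m=np.zeros(im.shape[:2],np.uint8);m[y0:y1,x0:x1]=(im.max(2)<th)[y0:y1,x0:x1]
    m=cv2.morphologyEx(cv2.morphologyEx(m,cv2.MORPH_CLOSE,np.ones((3,3))),cv2.MORPH_OPEN,cv2.getStructuringElement(2,(k,k)))
    N,L,S,C=cv2.connectedComponentsWithStats(m);o=[C[i] for i in range(1,N) if S[i,4]>300];return sorted(o,key=lambda p:p[0])
sc=lids("pics/scene0.png",(235,165,330,246),9,48)
si=lids("pics/side0.png",(196,165,310,250),15,48)[::-1]
wr=lids("pics/w1.png",(180,85,335,155),19,60)[::-1]
cs={'sc':(sc,camera_info("scene")),'si':(si,camera_info("side")),'wr':(wr,pickle.load(open("w1.pkl","rb")))}
for a,b in(('sc','si'),('sc','wr'),('si','wr')):
    X=cv2.triangulatePoints(P(cs[a][1]),P(cs[b][1]),np.array(cs[a][0]).T,np.array(cs[b][0]).T);print(a,b,(X[:3]/X[3]).T)
s=state();print(s['ee_pos'],s['force'])
f=grab_frame("wrist");cv2.imwrite("pics/w4.png",cv2.resize(cv2.convertScaleAbs(f[90:240,180:340],alpha=2),None,fx=4,fy=4,interpolation=2))
a=cv2.imread("pics/w3.png");b=cv2.imread("pics/w4.png");cv2.imwrite("pics/w34.png",cv2.resize(np.hstack([a,b]),None,fx=.62,fy=.62))
```

```text
sc si [[516.5   0.2  64.6]
 [521.2  80.   64.1]
 [526.5 160.2  63.9]]
sc wr [[516.3   0.5  63.9]
 [521.3  81.   64.4]
 [526.9 161.9  65.9]]
si wr [[515.9   0.9  65.7]
 [520.5  81.   65.5]
 [525.4 161.9  66.3]]
[520.9  81.2  61.1] [-0.2  0.   0.3]
```

View pics/w34.png

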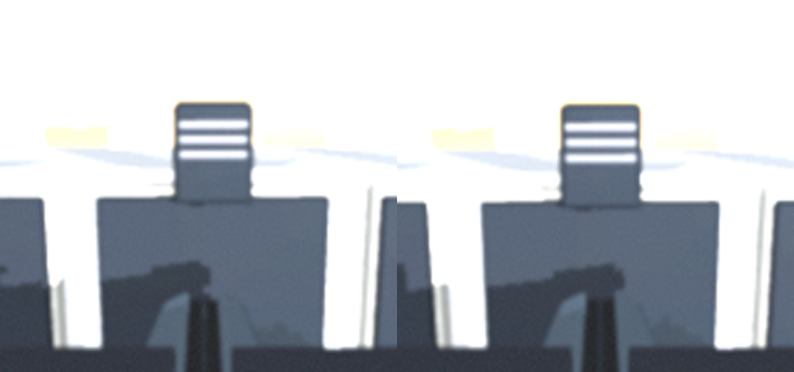

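Run:
```python
from h import *
im=cv2.imread("pics/w4.png",0)
c=camera_info("wrist"); print(c['fx'],c['cx'],c['cy'])
f=grab_frame("wrist"); g=f.max(2)
for row in (176,185,195,205):
    r=(g[row]<70); xs=np.where(~r)[0]; l=xs[xs<255].max() if row<205 else xs[xs<245].max(); h=xs[xs>270].min()
    # subpixel
    def sub(a,b): return a+(70-float(g[row,a]))/(float(g[row,b])-float(g[row,a]))*(b-a)
    L=sub(l,l+1);H=sub(h,h-1)
    out=[]
    for z in (45,50,55,60,65,70): out.append(np.linalg.norm(ray("wrist",(H,row),z,c)-ray("wrist",(L,row),z,c)))
    print(row,L,H,"z for 66mm:",np.interp(66,out[::-1],[70,65,60,55,50,45]))
s=state();print(s['ee_pos'],s['force'])
```

```text
304.4671960329868 261.5914238624991 191.73441499216818
176 214.6 309.0 z for 66mm: 62.08009538811539
185 214.84375 308.3636363636364 z for 66mm: 61.78551614336208
195 215.28571428571428 308.1714285714286 z for 66mm: 62.22483969772975
205 215.59459459459458 307.7692307692308 z for 66mm: 62.49687986888089
[520.90886981  81.21414991  61.23404306] [0.05412779 0.52667891 0.93385697]
```

>>> move_arm --motion '[[0,[0,0,-0.04],[0,0,0]],[0,[0,0,0],[0,0,0]]]'

```text
time_s: 6.7
ee_pos: [520.9, 81.2, 60.1]
ee_rot: [180.0, 0.0, -3.9]
force: [0.4, -0.6, 0.0]
gripper_width: -0.0
gripper_force: 0.0
```

>>> move_arm --motion '[[0,[0,0,-0.04],[0,0,0]],[0,[0,0,0],[0,0,0]]]'

```text
time_s: 6.87
ee_pos: [520.8, 81.2, 59.1]
ee_rot: [180.0, 0.0, -3.9]
force: [-0.1, 1.3, 0.0]
gripper_width: 0.4
gripper_force: 0.0
```

>>> move_arm --motion '[[0,[0,0,-0.04],[0,0,0]],[0,[0,0,0],[0,0,0]]]'

```text
time_s: 7.03
ee_pos: [520.8, 81.2, 58.1]
ee_rot: [180.0, 0.0, -3.9]
force: [-0.4, 0.2, 0.4]
gripper_width: 0.2
gripper_force: 0.0
```

>>> move_arm --motion '[[0,[0,0,-0.04],[0,0,0]],[0,[0,0,0],[0,0,0]]]'

```text
time_s: 7.2
ee_pos: [520.8, 81.2, 57.1]
ee_rot: [180.0, 0.0, -3.9]
force: [-0.3, -0.5, -0.7]
gripper_width: 0.6
gripper_force: 0.0
```

```bash
cat > wz.py <<'E'
from h import *
def wz():
    c=camera_info("wrist"); g=grab_frame("wrist").max(2); zs=np.arange(30,90,5.)
    o=[]
    for row in range(180,206,5):
        xs=np.where(g[row]>=70)[0]; l=xs[xs<245].max(); h=xs[xs>275].min()
        sub=lambda a,b:a+(70-float(g[row,a]))/(float(g[row,b])-float(g[row,a]))*(b-a)
        L,H=sub(l,l+1),sub(h,h-1)
        w=[np.linalg.norm(ray("wrist",(H,row),z,c)-ray("wrist",(L,row),z,c)) for z in zs]
        o.append((np.interp(66,w[::-1],zs[::-1]),ray("wrist",((L+H)/2,row),62,c)[1]))
    return np.array(o)
E
python3 - <<'E'
from wz import *
np.set_printoptions(precision=1,suppress=True)
print(wz()); F=[]
for i in range(4): grab_frame("wrist");F.append(state()['force'])
print(np.mean(F,0),state()['ee_pos'])
f=grab_frame("wrist");cv2.imwrite("pics/w5.png",f)
a=cv2.convertScaleAbs(f[90:240,180:340],alpha=2);s=cv2.convertScaleAbs(grab_frame("side")[160:260,200:300],alpha=2.2)
cv2.imwrite("pics/w5s.png",np.hstack([cv2.resize(a,(427,400)),cv2.resize(s,(373,400),interpolation=2)]))
E
```

```text
[[62.3 79.7]
 [62.  80. ]
 [62.3 80.2]
 [62.5 80.4]
 [62.7 80.6]
 [63.  80.9]]
[-0.   0.5  0.2] [521.   81.2  57.3]
```

View pics/w5s.png

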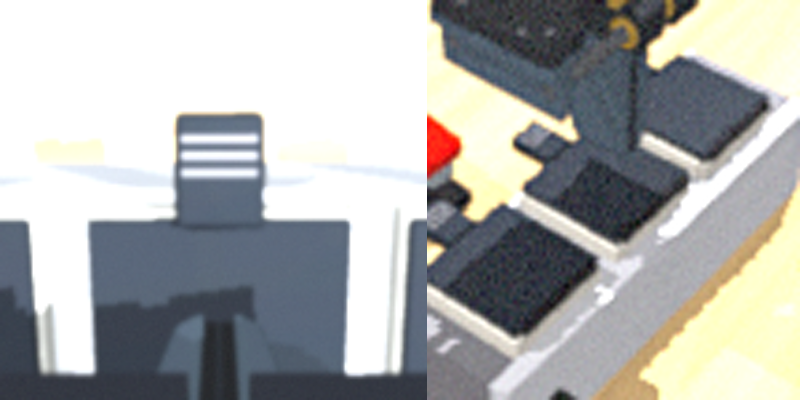

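Run:
```python
from h import *
np.set_printoptions(precision=1,suppress=True)
p=state()['ee_pos']
for h in (0,10,20,30):
    print(h,"wrist x+16",proj("wrist",[p+[16,-1,h]])[0],"side x+16/x-16",proj("side",[p+[16,3,h],p+[-16,3,h]]).ravel(),"x0",proj("side",[p+[0,3,h]])[0])
print(state()['gripper_width'])
```

```text
0 wrist x+16 [261.9 192.2] side x+16/x-16 [239.8 206.4 252.8 212.3] x0 [246.2 209.3]
10 wrist x+16 [261.9 196.1] side x+16/x-16 [239.8 202.7 252.8 208.6] x0 [246.3 205.6]
20 wrist x+16 [262.  200.4] side x+16/x-16 [239.8 198.9 252.9 204.8] x0 [246.3 201.8]
30 wrist x+16 [262. 205.] side x+16/x-16 [239.7 195.1 253.  200.9] x0 [246.3 198. ]
0.4984259887328019
```

Both views put the real finger ends about 30–38 mm higher than the reported TCP, which explains the lack of contact. I continue down in checked steps, relying on force.

>>> move_arm --motion '[[0,[0,0,-0.08],[0,0,0]],[0,[0,0,-0.08],[0,0,0]],[0,[0,0,0],[0,0,0]]]'

```text
time_s: 7.8
ee_pos: [520.5, 81.1, 52.8]
ee_rot: [180.0, 0.1, -3.9]
force: [0.2, -0.5, -0.1]
gripper_width: 0.3
gripper_force: 0.0
```

>>> move_arm --motion '[[0,[0,0,-0.08],[0,0,0]],[0,[0,0,-0.08],[0,0,0]],[0,[0,0,0],[0,0,0]]]'

```text
time_s: 8.05
ee_pos: [520.6, 81.1, 48.8]
ee_rot: [180.0, 0.1, -3.9]
force: [0.3, 0.0, 0.8]
gripper_width: 0.4
gripper_force: 0.0
```

>>> move_arm --motion '[[0,[0,0,-0.08],[0,0,0]],[0,[0,0,0],[0,0,0]]]'

```text
time_s: 8.22
ee_pos: [520.7, 81.1, 47.0]
ee_rot: [180.0, 0.0, -3.9]
force: [0.1, -0.8, -0.7]
gripper_width: 0.6
gripper_force: 0.0
```

>>> move_arm --motion '[[0,[0,0,-0.08],[0,0,0]],[0,[0,0,0],[0,0,0]]]'

```text
time_s: 8.38
ee_pos: [520.7, 81.1, 45.0]
ee_rot: [180.0, 0.0, -3.9]
force: [-0.3, 0.0, 0.2]
gripper_width: 0.4
gripper_force: 0.0
```

>>> move_arm --motion '[[0,[0,0,-0.08],[0,0,0]],[0,[0,0,0],[0,0,0]]]'

```text
time_s: 8.55
ee_pos: [520.7, 81.1, 43.0]
ee_rot: [180.0, 0.0, -3.9]
force: [-0.7, -0.3, -0.6]
gripper_width: 0.2
gripper_force: 0.0
```

Run:
```python
from wz import *
np.set_printoptions(precision=1,suppress=True)
print(wz()[:,0]);s=state();print(s['ee_pos'],s['force'])
a=grab_frame("side");b=grab_frame("scene")
f=lambda i,x,y:cv2.resize(cv2.convertScaleAbs(i[y:y+70,x:x+70],alpha=2.2),(400,400),interpolation=2)
cv2.imwrite("pics/s6.png",np.hstack([f(a,215,165),f(b,245,165)]))
```

```text
[62.9 63.1 63.2 63.1 63.2 63.3]
[520.8  81.2  43.1] [ 1.2 -0.4  0.2]
```

View pics/s6.png

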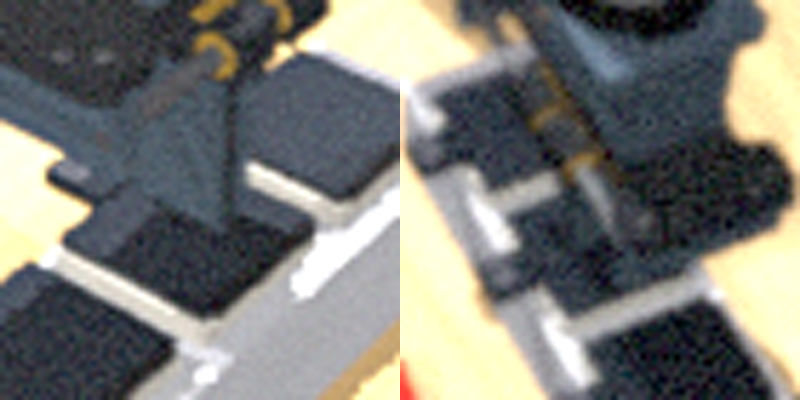

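The side view shows the tip corner at about (256,205), roughly 34 mm above the reported TCP and about 13 mm above the lid. I should meet the lid near a reported z of 30.

>>> move_arm --motion '[[0,[0,0,-0.08],[0,0,0]],[0,[0,0,-0.08],[0,0,0]],[0,[0,0,0],[0,0,0]]]'

```text
time_s: 8.95
ee_pos: [520.6, 81.1, 38.8]
ee_rot: [180.0, 0.0, -3.9]
force: [-0.6, -0.1, 0.4]
gripper_width: 0.4
gripper_force: 0.0
```

>>> move_arm --motion '[[0,[0,0,-0.08],[0,0,0]],[0,[0,0,0],[0,0,0]]]'

```text
time_s: 9.12
ee_pos: [520.7, 81.1, 36.9]
ee_rot: [180.0, 0.0, -3.9]
force: [0.1, -0.1, -0.0]
gripper_width: 0.3
gripper_force: 0.0
```

>>> move_arm --motion '[[0,[0,0,-0.06],[0,0,0]],[0,[0,0,0],[0,0,0]]]'

```text
time_s: 9.28
ee_pos: [520.8, 81.1, 35.5]
ee_rot: [180.0, 0.0, -3.9]
force: [0.3, 0.7, -0.6]
gripper_width: 0.3
gripper_force: 0.0
```

>>> move_arm --motion '[[0,[0,0,-0.06],[0,0,0]],[0,[0,0,0],[0,0,0]]]'

```text
time_s: 9.45
ee_pos: [520.8, 81.2, 34.1]
ee_rot: [180.0, 0.0, -3.9]
force: [0.5, -0.4, 0.7]
gripper_width: 0.4
gripper_force: 0.0
```

>>> move_arm --motion '[[0,[0,0,-0.04],[0,0,0]],[0,[0,0,0],[0,0,0]]]'

```text
time_s: 9.62
ee_pos: [520.8, 81.2, 33.1]
ee_rot: [180.0, 0.0, -3.9]
force: [-0.2, -0.4, -0.0]
gripper_width: 0.4
gripper_force: 0.0
```

>>> move_arm --motion '[[0,[0,0,-0.04],[0,0,0]],[0,[0,0,0],[0,0,0]]]'

```text
time_s: 9.78
ee_pos: [521.1, 81.2, 32.3]
ee_rot: [180.0, -0.0, -3.9]
force: [0.5, -0.3, 0.2]
gripper_width: 0.2
gripper_force: 0.1
```

>>> move_arm --motion '[[0,[0,0,-0.04],[0,0,0]],[0,[0,0,0],[0,0,0]]]'

```text
time_s: 9.95
ee_pos: [521.1, 81.2, 32.0]
ee_rot: [180.0, -0.0, -3.9]
force: [-0.8, -0.2, 5.0]
gripper_width: 0.6
gripper_force: 2.4
```

>>> move_arm --motion '[[0,[0,0,-0.04],[0,0,0]],[0,[0,0,0],[0,0,0]]]'

```text
time_s: 10.12
ee_pos: [521.2, 81.2, 31.8]
ee_rot: [-180.0, -0.0, -3.9]
force: [-2.8, 0.1, 10.5]
gripper_width: 0.6
gripper_force: 5.4
```

Contact at a reported z of 32.3: 10.5 N with only 0.5 mm of give, so the middle outlet is sound. Next is the left one (+5, +80).

>>> move_arm --motion '[[0,[0,0,0.2],[0,0,0]],[0,[0,0,0.24],[0,0,0]],[0,[0.05,0.8,0],[0,0,0]],[0,[0.05,0.8,0],[0,0,0]],[0,[0.05,0.8,0],[0,0,0]],[0,[0.05,0.8,0],[0,0,0]],[0,[0,0,-0.12],[0,0,0]],[0,[0,0,-0.12],[0,0,0]],[0,[0,0,-0.04],[0,0,0]],[0,[0,0,0],[0,0,0]]]'

```text
time_s: 10.95
ee_pos: [525.3, 160.2, 33.7]
ee_rot: [179.9, 0.1, -3.9]
force: [0.6, 0.0, 0.8]
gripper_width: 0.5
gripper_force: 0.0
```

>>> move_arm --motion '[[0,[0,0,-0.04],[0,0,0]],[0,[0,0,0],[0,0,0]]]'

```text
time_s: 11.12
ee_pos: [525.9, 160.4, 33.2]
ee_rot: [180.0, 0.0, -3.9]
force: [-0.5, -1.2, -0.9]
gripper_width: 0.6
gripper_force: 0.0
```

>>> move_arm --motion '[[0,[0,0,-0.04],[0,0,0]],[0,[0,0,0],[0,0,0]]]'

```text
time_s: 11.28
ee_pos: [526.1, 160.7, 32.4]
ee_rot: [180.0, -0.0, -3.9]
force: [0.9, 0.7, 0.1]
gripper_width: 0.4
gripper_force: 0.1
```

>>> move_arm --motion '[[0,[0,0,-0.04],[0,0,0]],[0,[0,0,0],[0,0,0]]]'

```text
time_s: 11.45
ee_pos: [526.1, 160.8, 31.5]
ee_rot: [180.0, -0.0, -3.9]
force: [0.5, -1.1, 2.5]
gripper_width: 0.6
gripper_force: 1.1
```

>>> move_arm --motion '[[0,[0,0,-0.04],[0,0,0]],[0,[0,0,0],[0,0,0]]]'

```text
time_s: 11.62
ee_pos: [526.1, 160.9, 30.4]
ee_rot: [180.0, -0.0, -3.8]
force: [0.3, -1.8, 2.7]
gripper_width: 1.0
gripper_force: 1.3
```

>>> move_arm --motion '[[0,[0,0,-0.04],[0,0,0]],[0,[0,0,0],[0,0,0]]]'

```text
time_s: 11.78
ee_pos: [526.1, 161.1, 29.2]
ee_rot: [180.0, -0.0, -3.9]
force: [0.0, -1.7, 1.7]
gripper_width: 0.3
gripper_force: 1.3
```

>>> move_arm --motion '[[0,[0,0,-0.06],[0,0,0]],[0,[0,0,0],[0,0,0]]]'

```text
time_s: 11.95
ee_pos: [526.1, 161.2, 27.6]
ee_rot: [180.0, -0.0, -3.9]
force: [-0.1, -1.1, 1.1]
gripper_width: 0.4
gripper_force: 1.0
```

>>> move_arm --motion '[[0,[0,0,-0.06],[0,0,0]],[0,[0,0,0],[0,0,0]]]'

```text
time_s: 12.12
ee_pos: [526.1, 161.2, 26.1]
ee_rot: [-180.0, -0.0, -3.9]
force: [0.6, -1.0, 1.7]
gripper_width: 0.3
gripper_force: 0.8
```

>>> move_arm --motion '[[0,[0,0,-0.04],[0,0,0]],[0,[0,0,0],[0,0,0]]]'

```text
time_s: 12.28
ee_pos: [526.1, 161.3, 25.5]
ee_rot: [-180.0, -0.0, -3.9]
force: [-0.5, -0.7, 4.7]
gripper_width: 0.6
gripper_force: 1.9
```

Run:
```python
from h import *
s=state();print(s['ee_pos'],s['force'])
```

```text
[526.06141026 161.29196015  25.46722591] [-0.46525848 -0.65598649  4.66644439]
```

The left outlet sank about 6.7 mm under 2–3 N and then hit a stop, so it is the loose one. I lift, part the fingers and move out over its tongue.

>>> move_arm --motion '[[0,[0,0,0.4],[0,0,0]],[0,[0,0,1],[0,0,0]],[50,[0.56,-0.04,0],[0,0,0]],[50,[0.56,-0.04,0],[0,0,0]],[50,[0.56,-0.04,0],[0,0,0]],[50,[0.56,-0.03,0],[0,0,0]],[50,[0,0,0],[0,0,0]],[50,[0,0,0],[0,0,0]],[50,[0,0,0],[0,0,0]]]'

```text
time_s: 13.03
ee_pos: [580.7, 157.5, 60.0]
ee_rot: [180.0, 0.1, -3.9]
force: [-0.7, -0.1, -0.1]
gripper_width: 43.9
gripper_force: 0.0
```

Run:
```python
from h import *
np.set_printoptions(precision=1,suppress=True)
s=state();print(s['ee_pos'],s['force'],s['gripper_width'])
c=camera_info("wrist");f=grab_frame("wrist");cv2.imwrite("pics/w7.png",f)
# fixed cameras: stripes / tongue; wrist: predicted tongue box
for x in (563,575,585): print(x,proj("wrist",[[x,158-11,63],[x,158,63],[x,158+11,63]],c).ravel())
g=f.max(2)
for r in range(150,250,8): print(r,g[r,200:330:5])
```

```text
[580.7 157.5  60. ] [-0.7 -0.1 -0.1] 43.90098254392855
563 [278.  236.8 263.  237.7 248.  238.6]
575 [277.1 221.4 261.9 222.4 246.7 223.3]
585 [276.4 208.3 261.  209.2 245.6 210.2]
150 [230 231 231 231 230 231 231 231 231 231 231 230 231 231 232 232 232 232
 233 233 234 231 234 234 234 234]
158 [231 231 232 232 233 233 233 233 232 233 232 232 232 231 231 231 231 230
 230 230 230 230 231 232 232 232]
166 [240 241 238 237 238 238 240 241 241 242 242 242 242 242 242 242 242 242
 242 242 242 242 242 242 242 242]
174 [242 242 242 242 242 242 242 242 241 241 241 241 240 240 240 239 239 238
 238 238 237 237 236 236 236 236]
182 [237 238 238 239 240 240 241 241 242 241 242 242 242 242 242 242 242 242
 242 242 241 240 239 238 236 235]
190 [232 214 200 233 233 232 232 231 231 231 231 231 231 232 231 231 231 231
 231 230 229 229 228 229 228 229]
198 [158 160 161 165 234 234 241 242 242 242 242 242 242 242 242 241 241 240
 238 237 236 234 233 231 229 229]
206 [155 153 154 152 152 152 232 232 233 233 230 229 229 229 229 231 235 154
 155 155 154 154 235 236 236 236]
214 [132 106  55  52  18 105 116 116 130 135  34  35  34  35  42  55 135 135
 136 132  48  26  54  56 116 124]
222 [ 83  55  54  24  18 102 116 117 116 117  41  54  56  56  59  67 117 117
 116 136  42  20  42  54  55 110]
230 [ 54  54  36  22  14 100 116 115 116 116  52  59  66  66  68  78 110 128
 136 137  37  17  20  52  54  54]
238 [ 54  51  21  23  16 104 143 143 141 144  27  28  27  29  54  52 180 212
 211 210  44  16  21  22  55  55]
246 [55 21 22 20 14 26 35 35 34 29 29 27 27 28 45 45 55 55 55 54 20 17 19 21
 40 55]
```

The tongue spans columns 250–277 with its end at row 210, as predicted, and it is centred between the fingers at about 222 and 300. I go down in checked steps.

>>> move_arm --motion '[[50,[0.05,0,-0.6],[0,0,0]],[50,[0,0,-0.6],[0,0,0]],[50,[0,0,-0.16],[0,0,0]],[50,[0,0,0],[0,0,0]]]'

```text
time_s: 13.42
ee_pos: [581.3, 157.2, 25.2]
ee_rot: [179.9, 0.2, -3.8]
force: [0.2, 0.3, -0.2]
gripper_width: 50.0
gripper_force: 0.0
```

>>> move_arm --motion '[[50,[0,0,-0.12],[0,0,0]],[50,[0,0,-0.08],[0,0,0]],[50,[0,0,0],[0,0,0]]]'

```text
time_s: 13.67
ee_pos: [583.2, 157.5, 21.6]
ee_rot: [-180.0, -0.0, -3.9]
force: [1.2, -1.3, 0.1]
gripper_width: 50.2
gripper_force: 0.0
```

>>> move_arm --motion '[[50,[0,0,-0.12],[0,0,0]],[50,[0,0,0],[0,0,0]]]'

```text
time_s: 13.83
ee_pos: [583.1, 157.4, 18.2]
ee_rot: [180.0, 0.0, -3.9]
force: [0.3, -0.2, 0.7]
gripper_width: 49.9
gripper_force: 0.0
```

>>> move_arm --motion '[[50,[0,0,-0.1],[0,0,0]],[5,[0,0,0],[0,0,0]],[5,[0,0,0],[0,0,0]],[5,[0,0,0],[0,0,0]],[5,[0,0,0],[0,0,0]],[5,[0,0,0],[0,0,0]],[5,[0,0,0],[0,0,0]]]' --grip_force 12

```text
time_s: 14.42
ee_pos: [583.3, 157.1, 15.9]
ee_rot: [180.0, -0.0, -3.8]
force: [0.2, -2.2, 0.5]
gripper_width: 21.8
gripper_force: 12.0
```

Gripped at 21.8 mm, matching the 22 mm tongue. Now I follow the arc around the hinge (radius 82), first to about 20°.

>>> move_arm --motion '[[5,[-0.01,0,0.14],[0,0,0]],[5,[-0.01,0,0.14],[0,0,0]],[5,[-0.02,0,0.14],[0,0,0]],[5,[-0.02,0,0.14],[0,0,0]],[5,[-0.035,0,0.14],[0,0,0]],[5,[-0.035,0,0.14],[0,0,0]],[5,[-0.045,0.005,0.135],[0,0,0]],[5,[-0.045,0.005,0.135],[0,0,0]],[5,[0,0,0],[0,0,0]]]'

```text
time_s: 15.17
ee_pos: [577.4, 157.5, 44.2]
ee_rot: [180.0, -0.0, -3.8]
force: [-0.1, -2.6, -2.5]
gripper_width: 21.8
gripper_force: 12.0
```

Run:
```python
from h import *
F=[]
for n in("side","scene","wrist"): cv2.imwrite(f"pics/{n}8.png",grab_frame(n));F.append(state()['force'])
print(np.mean(F,0),state()['gripper_width'],state()['ee_pos'])
a=cv2.imread("pics/side0.png").max(2).astype(int);b=cv2.imread("pics/side8.png").max(2).astype(int)
for r in range(205,262,4): print(r,a[r,194:250:5],b[r,194:250:5])
```

```text
[ 0.24073565 -2.56348477 -0.85801281] 21.80448529267942 [577.6051141  157.52118593  43.61417072]
205 [ 25  59  49 123 146 152 156  35  38  38  41  41] [ 43  44  43  26  57 172 177  40  40  42  42  44]
209 [ 21  11  28  21 139 133 135  32  37  44  42  45] [ 48  48  43  29 117  23  53  38  41  44  42  44]
213 [ 51  56  66  55 137  37  40  91 103  39  42  42] [55 45 24 24 24 26 28 51 87 39 41 45]
217 [103  28  39  29  42  42  39  42  80  96  35  43] [111  85  95  23  26  24  26  49  49  93  32  42]
221 [102  98  41  39  42  41  43  41  42  44  91 101] [113 111  30  29  27  26  22  42  47  56  87  85]
225 [102 158  44  40  41  40  42  44  45  44  27  90] [112 122  26  27  24  23  27  51  50  47  57  82]
229 [154  36  38  43  40  43  39  43  42  29  66 148] [175 123  67  20  24  29  28  49  47  46  22 166]
233 [154  90  63  41  43  39  41  42  32  64 125 144] [124 121  89  37  22  22  46  49  50  22 140 145]
237 [ 92  57  86 106  36  42  44  32  51 101 155  71] [ 61  64 113  90  34  49  51  49  26 142 153  79]
241 [ 90  91  90  77  97  37  42  41  84 160  71  70] [ 62  63  63  86  97  37  45  30 111 167  79  82]
245 [ 48  75  89  94  57  88  91  83 151  69  71  74] [ 58  60  63  62  60 123  33  91 169  78  81  82]
249 [ 51  45  57  92  91  60  90 172  66  71  70  72] [ 56  53  59 104 101 104 125 167  77  79  80  81]
253 [ 49  54  51  52  93  98 169  66  71  74  69  71] [ 57  57  56  53 104 110 187  77  80  82  77  80]
257 [ 52  51  51  51  49 151  72  72  61  74  73  77] [ 54  61  58  59  59 169  82  78  66  81  80  89]
261 [ 68  52  53  51  51  88  70  71  18  26  77 126] [ 75  57  56  55  57  95  81  82  17  35  84 141]
```

The grip holds at 21.8 mm and the force is about -1 to -2.5 N, as the lid spring would give. I continue to about 45°.

>>> move_arm --motion '[[5,[-0.055,0.005,0.13],[0,0,0]],[5,[-0.055,0.005,0.13],[0,0,0]],[5,[-0.07,0.005,0.125],[0,0,0]],[5,[-0.07,0.005,0.125],[0,0,0]],[5,[-0.08,0.005,0.12],[0,0,0]],[5,[-0.08,0.005,0.12],[0,0,0]],[5,[-0.09,0.005,0.11],[0,0,0]],[5,[-0.09,0.005,0.11],[0,0,0]],[5,[-0.1,0.005,0.105],[0,0,0]],[5,[-0.1,0.005,0.105],[0,0,0]],[5,[0,0,0],[0,0,0]]]'

```text
time_s: 16.23
ee_pos: [557.6, 158.9, 73.7]
ee_rot: [180.0, -0.0, -3.9]
force: [1.4, -5.0, -1.0]
gripper_width: 21.7
gripper_force: 12.0
```

A sideways force of -5 N has built up, so I drop the y drift and ease y back while going on to about 70°.

>>> move_arm --motion '[[5,[-0.108,-0.01,0.096],[0,0,0]],[5,[-0.108,-0.01,0.096],[0,0,0]],[5,[-0.114,0,0.084],[0,0,0]],[5,[-0.114,0,0.084],[0,0,0]],[5,[0,0,0],[0,0,0]]]'

```text
time_s: 16.65
ee_pos: [546.5, 159.4, 82.6]
ee_rot: [-179.9, -0.0, -3.9]
force: [0.9, 1.3, -0.8]
gripper_width: 21.6
gripper_force: 12.0
```

>>> move_arm --motion '[[5,[-0.122,0,0.075],[0,0,0]],[5,[-0.122,0,0.075],[0,0,0]],[5,[-0.128,0,0.063],[0,0,0]],[5,[-0.128,0,0.063],[0,0,0]],[5,[0,0,0],[0,0,0]]]'

```text
time_s: 17.07
ee_pos: [534.1, 159.8, 89.6]
ee_rot: [-179.9, -0.0, -3.9]
force: [2.8, 4.7, 0.0]
gripper_width: 21.9
gripper_force: 12.0
```

>>> move_arm --motion '[[5,[-0.134,0,0.053],[0,0,0]],[5,[-0.134,0,0.053],[0,0,0]],[5,[0,0,0],[0,0,0]],[5,[0,0,0],[0,0,0]]]'

```text
time_s: 17.4
ee_pos: [527.8, 160.2, 92.2]
ee_rot: [-179.8, -0.1, -3.9]
force: [2.7, 6.1, 0.4]
gripper_width: 21.7
gripper_force: 12.0
```

Run:
```python
from h import *
np.set_printoptions(precision=1,suppress=True)
F=[]
for n in("side","scene","wrist"): cv2.imwrite(f"pics/{n}9.png",grab_frame(n));F.append(state()['force'])
s=state();print(np.mean(F,0),s['gripper_width'],s['ee_pos'],s['time_s'])
# side camera: brightness where the shut left lid plate was (grid on plate top, camera z 57 = sunk) and at other lids
def lid(cx,cy,z): return [[cx+u*.998+v*.066,cy-.066*u+v,z] for u in(-24,-8,8,24) for v in(-20,0,20)]
for nm,cx,cy,z in(("L",526,161,57),("M",521,81,64),("R",516,1,64)):
  for n in("side","scene"):
    px=proj(n,lid(cx,cy,z)).round().astype(int)
    for k in("0","9"):
        im=cv2.imread(f"pics/{n}{k}.png").max(2); print(nm,n,k,im[px[:,1],px[:,0]])
```

```text
[1.6 5.9 0.2] 21.8211446433623 [527.9 160.2  92.2] 17.55
L side 0 [32 29 33 40 41 38 40 42 39 41 38 46]
L side 9 [ 27  25  23  27  30 165  21  27 178  22 190 188]
L scene 0 [22 22 18 27 31 35 29 29 27 31 32 30]
L scene 9 [109  74 104 108  12 118 135   8  99 153 147 150]
M side 0 [45 39 45 45 40 42 40 40 42 39 42 39]
M side 9 [53 49 49 50 50 49 52 48 23 51 46 26]
M scene 0 [30 28 27 31 27 27 23 30 25 27 33 32]
M scene 9 [29 28 11 34 30 35 27 33 31 33 29 32]
R side 0 [45 45 40 41 44 43 45 40 44 40 42 41]
R side 9 [49 53 53 49 48 53 48 48 52 47 49 45]
R scene 0 [26 30 26 25 28 28 32 24 29 19 28 24]
R scene 9 [33 32 30 29 30 31 31 32 33 34 32 30]
```

The left outlet's white face now shows where its lid was, and the middle and right lids are unchanged. By the arc the opening is about 70°. I add a few degrees of margin and relieve the sideways push.

>>> move_arm --motion '[[5,[-0.14,0.015,0.045],[0,0,0]],[5,[-0.14,0.015,0.04],[0,0,0]],[5,[0,0.01,0],[0,0,0]],[5,[0,0,0],[0,0,0]],[5,[0,0,0],[0,0,0]]]'

```text
time_s: 17.97
ee_pos: [521.0, 160.7, 94.4]
ee_rot: [-179.9, -0.1, -3.9]
force: [2.6, 5.2, 1.4]
gripper_width: 21.7
gripper_force: 12.0
```

Run:
```python
from h import *
np.set_printoptions(precision=1,suppress=True)
s=state();print(s['force'],s['gripper_width'],s['gripper_force'],s['ee_pos'])
# bystanders: difference of side/scene pictures around mug, bottle, stapler
for n,d in(("side",{"mug":(105,235,178,305),"stapler":(155,165,195,205),"bottle":(316,55,360,182)}),("scene",{"mug":(288,265,330,320),"stapler":(190,228,236,262),"bottle":(230,95,262,157)})):
    a=cv2.imread(f"pics/{n}0.png").astype(float);b=grab_frame(n).astype(float);cv2.imwrite(f"pics/{n}10.png",b)
    for k,(x0,y0,x1,y1) in d.items():
        A=cv2.cvtColor(a[y0:y1,x0:x1].astype(np.float32),6);B=cv2.cvtColor(b[y0:y1,x0:x1].astype(np.float32),6)
        print(n,k,cv2.phaseCorrelate(A.astype(np.float64),B.astype(np.float64)))
# left lid angle: dark lid silhouette in side view: predicted plate edge (outer y=+33) at given angles, brightness inside / just beyond
im=cv2.imread("pics/side10.png").max(2)
for th in (50,60,70,76,82,90):
    t=np.radians(th); P=[]
    for r in (25,45,60):
        bx=-29+r*np.cos(t)-4; z=62-7+r*np.sin(t); P.append([526+.998*bx+.066*29,161.3-.066*bx+29,z])
    px=proj("side",P).round().astype(int); print(th,px.ravel(),im[px[:,1],px[:,0]])
```

```text
[2.6 5.2 1.4] 21.73991203690807 12.000157535076141 [521.  160.7  94.4]
side mug ((0.567704606890608, -0.049639561567182966), 0.8940962882117243)
side stapler ((-0.02083745916072388, -0.06241088237812775), 0.6158682555205934)
side bottle ((0.4600870296017874, -0.11574120258580933), 0.9884221835391949)
scene mug ((0.4583481204694273, 0.0970200429013488), 0.935049714223119)
scene stapler ((0.03163520343858295, -0.03464070809950215), 1.0774187400041362)
scene bottle ((0.0934163852202019, -0.1599273010840676), 0.9797443286956442)
50 [218 236 212 227 208 220] [ 40 115 176]
60 [219 236 215 227 211 220] [ 30  73 162]
70 [221 236 217 227 215 220] [21 32 91]
76 [222 237 219 228 217 221] [19 21 16]
82 [223 237 221 228 220 222] [21 30 28]
90 [224 238 224 230 224 224] [20 22 24][ WARN:0@0.422] global loadsave.cpp:1063 imwrite_ Unsupported depth image for selected encoder is fallbacked to CV_8U.
```

The lid outline fits an opening of about 75°, the grip is steady, and the bottle, mug and stapler have not moved. I hand the job in.

```bash
python3 -c "
from workcell import *
print(job_done())"
```

```text
the job is handed in; nothing more can be done
None
```

The left outlet is the loose one: it sank about 7 mm when tapped, while the middle one held at 10 N and the right one did not need tapping. I handed in with its lid held open at about 75°, the other lids shut, and the bottle, mug and stapler unmoved.

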